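# Lock the load in a transit tray with a pair of folding wedges

## Task

Make the load in the wooden transit tray safe for the trolley: the green case and the clear trap tube shall lie side by side, tight against the dark padding on the far side. Fill the gap that is left on the near side with the loose red-dabbed wedge: set it upright on the tray floor beside the blue-dabbed wedge, which belongs hard up against the right end of the tray, flat face to the case, slope to slope, and drive it in by its thick end until the pair jams and stays tight when you let go, so that nothing can shift. Only firm fingertip pressure: the tube is glass.

Things in the scene. Friction and masses are not known exactly. Their poses are not given: they have to be found in the camera images.
- tray: Open plywood tray fixed to the bench, 158 x 282 mm outside, long side = own y; walls 10 thick, rim 36 and floor 6 mm above the bench. Origin: centre of the underside. +x: far wall (padding), -x: near wall, +y: left end. Inner faces: near wall x=-69 mm, ends y=+-131 (small end pads hold the tube row only).
- padding: Dark padding board fixed inside the far wall, 26 mm high on the floor. Origin: middle of its face towards the load, at floor height; axes as the tray. Its thickness differs each time (face at tray x = 54.5 to 62.5 mm), so the gap between near wall and case, once the load is home, is 51.5 to 59.5 mm wide.
- sorbent_tube: Clear glass trap tube with square feet, 32 x 248 x 32 mm, lying loose along the tray's y beside the padding. Origin: centre of the underside, long axis own y. Home: feet against the padding (origin 16 mm from its face). 62 g; breaks if squeezed with more than 80 N, or 40 N by the fingers.
- green_case: Green plastic case, 40 x 258 x 40 mm (top 46 mm above the bench), lying loose along the tray's y on the near side of the tube, up to 13 mm out of place. Origin: centre of the underside, long axis own y. Home: against the tube (origin 52.5 mm from the padding's face). About 0.1 kg; stands 80 N.
- laid_wedge: Beech wedge (blue dab on top at the butt), 100 long, 58 high; plan taper 1:7 along own y: 37.1 thick at the butt (y=+50 mm), 22.9 at the nose (y=-50). Origin: middle of the underside. Flat face at own x=+15; the other face slopes, x=-15 at y=0. Stands loose in the tray, flat face on the near wall, butt up to 26 mm short of the right end, where it belongs (driving may jam it short).
- loose_wedge: Beech wedge (red dab on top at the butt), 100 long, 58 high; plan taper 1:7 along own y: 37.1 thick at the butt (y=+50 mm), 22.9 at the nose (y=-50). Origin: middle of the underside. Flat face at own x=+15; the other face slopes, x=-15 at y=0. 110 g. Starts upright left of the tray, right of a tall cabinet (y > 0.45 m). In place: axes parallel to the tray's, nose to the right end.
- loose_wedge_butt (a point): Middle of the loose wedge's butt face, 29 mm up. Driving force here: the wedges slide freely with 1 to 3 N, then the pair jams and the force climbs within a few mm; 10 to 16 N is firm, 25 too much: the wedge action squeezes the load with up to 3 times that. Friction is about 0.6, so a jammed pair holds itself.
- loose_wedge_slope (a point): Middle of the loose wedge's sloping face, 29 mm up; own x square to that face (into the wedge), own y along the slope to the butt. When jammed, the wedge centres lie 3 to 60 mm apart along the tray (the loose one further left), depending on the gap.
- laid_wedge_slope (a point): The same point and axes on the laid wedge.
- loose_wedge_flat (a point): Middle of the loose wedge's flat face, 29 mm up; axes as the wedge.
- case_side (a point): Middle of the case's long side that faces the near wall, 20 mm up; axes as the case.

How it is judged:
On the way:
1. the loose wedge is driven tight: it presses on the case and on the laid wedge with at least 2 N (contact force between loose_wedge and green_case above 2 N and contact force between loose_wedge and laid_wedge above 2 N), for 0.2 s.
At the end, for the whole second after the job is handed in: Tube and case lie flat, square, within 2 mm of home at the padding; both wedges upright on the floor, the laid one within 3 mm of the right end; faces meet (1.5 mm, 0.04 rad); released, the loose wedge still presses case and laid wedge with 1 N or more; all at rest (x of sorbent_tube in the frame of padding above -0.018 m and angle between the y axis of each of sorbent_tube, green_case and the y axis of tray, either way round below 0.02 rad and x of green_case in the frame of padding above -0.0545 m and z of each of green_case, sorbent_tube, loose_wedge, laid_wedge in the frame of tray below 0.009 m and angle between each of loose_wedge, laid_wedge's own z axis and vertical below 0.05 rad and y of laid_wedge in the frame of tray below -0.078 m and angle between the x axis of loose_wedge_slope and the x axis of laid_wedge_slope, either way round below 0.04 rad and x of case_side in the frame of loose_wedge_flat below 0.0015 m and x of laid_wedge_slope in the frame of loose_wedge_slope between -0.0015 and 0.0015 m and contact force between loose_wedge and green_case above 1 N and contact force between loose_wedge and laid_wedge above 1 N and linear speed of each of loose_wedge, green_case below 0.005 m/s); the robot touches nothing.
It fails at once if more than 80 N between the case and the glass tube (contact force between green_case and sorbent_tube above 80 N).
It fails at once if more than 40 N of the fingers on the glass tube (contact force between the fingers and sorbent_tube above 40 N).
It fails at once if more than 80 N of the wedge on the case (contact force between loose_wedge and green_case above 80 N).
It also fails if it takes over 66 s, if anything falls off the work surface, if the arm or the gripper's body presses on something with over 40 N, if the wrist force passes 120 N, or if a joint passes its speed limit or range.

## Robot

A 6-joint arm with a two-finger parallel gripper is mounted at the origin on a cart in front of the work surface, level with it; the furniture and walls round the work are solid. World frame = base frame: x ahead of the robot, y to its left, z up, the work surface at z = 0. Lengths are in m, angles in rad, forces in N, time in s.
With the tool pointing down it reaches from about 0.35 to 0.85 m from the base axis. Payload 8.1 kg.
Tool frame: the origin (TCP) lies at the very end of the fingers, on their centre line; the grasp point (between the pads) lies 19 mm behind it; z points along the fingers, y is the line along which they close (so a half turn about z gives the same grasp; the last joint's range is limited). The gripper opens to 93 mm and grips with 3 to 60 N. Pads are 15 mm wide; open, the fingers measure 128 mm over their backs; the gripper's body (75 mm by 188 mm) begins 65 mm behind the grasp point.
Start: joints at [1.073, 0.13, 1.488, -0, 1.523, -0.085], TCP at [0.241, 0.55, 0.179] pointing down, gripper open.
Joint ranges: [-2.96, 2.96], [-0.89, 2.26], [0.02, 2.5], [-1.34, 4.48], [0, 2.73], [-2.66, 2.66]. Speed limits (rad/s): [2.39, 2.39, 2.79, 3.14, 3.14, 3.14].

## Interface

Orientations are given as a rotation vector (axis times angle).
In Python, from plant import read_state, eyes, workorder gives the robot as it stands. The module is installed in compiled form; this text tells all that it offers.
- The arm moves only by the tool play_rows, never from a script. Its argument "targets" is one flat list of numbers, 4 for each row, row after row: the shift along the tool's x, y, z in cm, then the turn about the tool's z in degrees. In form: [dx, dy, dz, roll, dx, dy, dz, roll, ...]. A call has 1 to 8 rows; each row is the pose to reach, as a shift and turn from the pose commanded when the call began, along the tool's axes at that moment; what a row does not reach only later rows make up. A row lasts 1/12 s, in which the tool goes at most 41.7 mm and 7.16 degrees, less where a joint would pass 70% of its speed; a pose out of reach is approached as far as the arm can. A call with a gripper value outside its range is refused whole. "grip" is the finger opening in cm, from 0 to 9.3, set as the call begins (left out, the last holds). The fingers move at their own pace and stop on an object; "grip_force" is the grip in N (left out, the last holds). Time passes only in rows, so rows that repeat a pose let the fingers close. It gives the time, the measured TCP pose, the force, the opening and the grip force at its end, in the units of the state.
- read_state(): the state, without advancing time (a new reading comes with each control period).
- eyes.read_camera(name): name is "scene" or "top" or "wrist"; returns a dict with "image" (384x512x3 uint8, red, green, blue), "vfov" (degrees; the focal length in pixels is half the picture's height over the tangent of half this angle, whatever the lens; pixels are square), "cx", "cy" (the principal point, pixels), "k1" (the pictures are not rectified: a ray, as slopes to the right and down, at radius r is drawn at 1 + k1 r^2 times it, then the intrinsics apply), "cam_to_world" (4x4, takes a point from camera to world coordinates); the wrist camera has in their place "T_tool_cam" (4x4, takes a point from camera to tool coordinates, whose origin is the TCP and whose axes are the flange's). Camera axes: x right, y up, looking along -z (the intrinsics and any distortion apply to the point x, -y, -z); pixel columns grow to the right and rows downward; lengths in m; the calibration is good to about 2 mm. A picture is of the moment at which its call begins: read the wrist's pose just before it. There is no depth.
- workorder.close_job(): hands the job in; it is judged then, once.
The state is a dict: "t": time; "q": joint angles; "dq": joint speeds; "joint_torque": joint torques, N m; "tool_pos": TCP position; "orientation": TCP orientation; "force": force on the tool from outside, world axes, zero at the start; "wrist_torque": the same for the moment, N m; "opening": finger opening in m; "gripper_force": force on a finger pad.
Only numpy, scipy, OpenCV 4.12 (cv2) and the standard library are available. Lean on these libraries where they do the work, as an engineer would, in place of code of your own. Each camera call takes 0.05 s, during which the arm holds its last target. There are 200 camera calls.

## Working session

There is one attempt and no reset: what is moved stays moved. The work goes in short steps, Python scripts to look and compute and a tool call to move; the robot and the scene stay as the last step left them, time stands still between calls to the robot, and variables do not carry over. Pictures are saved under pics/ and viewed, at most 10 in all, crops included, and the job is handed in when it is done.

Besides the shell and the picture viewer there is one more tool, called as name(argument=value, ...) on one line, values as JSON. play_rows: Moves the arm, as the interface text tells. Its arguments: {"type":"object","properties":{"targets":{"type":"array"},"grip":{"type":"number"},"grip_force":{"type":"number"}},"required":["targets"]}

```bash
mkdir -p pics; cat > h.py <<'E'
import numpy as np, cv2
from scipy.spatial.transform import Rotation as R
from plant import read_state, eyes, workorder
def cam(name):
    s=read_state(); c=eyes.read_camera(name)
    if name=='wrist':
        T=np.eye(4);T[:3,:3]=R.from_rotvec(s['orientation']).as_matrix();T[:3,3]=s['tool_pos']
        c['T']=T@np.array(c['T_tool_cam'])
    else: c['T']=np.array(c['cam_to_world'])
    c['f']=192/np.tan(np.radians(c['vfov'])/2)
    return c
def KD(c): return np.array([[c['f'],0,c['cx']],[0,c['f'],c['cy']],[0,0,1.]]),np.array([c['k1'],0,0,0.])
def px2w(c,uv,z):
    K,D=KD(c); p=cv2.undistortPoints(np.array(uv,float).reshape(-1,1,2),K,D).reshape(-1,2)
    d=np.c_[p[:,0],-p[:,1],-np.ones(len(p))]@c['T'][:3,:3].T
    o=c['T'][:3,3]; return o+d*((z-o[2])/d[:,2])[:,None]
def w2px(c,P):
    K,D=KD(c); q=(np.atleast_2d(P)-c['T'][:3,3])@c['T'][:3,:3]; q=q*[1,-1,-1]
    return cv2.projectPoints(q,np.zeros(3),np.zeros(3),K,D)[0].reshape(-1,2)
def save(c,n): cv2.imwrite('pics/'+n,c['image'][:,:,::-1])
E
python3 - <<'E'
from h import *
import pickle
s=read_state();print({k:np.round(v,3) for k,v in s.items()})
for n in ['top','scene']:
    c=cam(n);pickle.dump(c,open(n+'.pkl','wb'))
    im=c['image'];print(n,c['f'],c['cx'],c['cy'],c['k1'],np.round(c['T'],3))
    cv2.imwrite(f'pics/{n}.png',cv2.resize(im,(800,600),interpolation=cv2.INTER_CUBIC)[:,:,::-1])
E
```

```text
{'t': np.float64(0.0), 'q': array([ 1.073,  0.131,  1.489, -0.   ,  1.523, -0.085]), 'dq': array([ 0.001,  0.   , -0.001, -0.   , -0.001,  0.001]), 'joint_torque': array([ 2.0000e-03, -5.5985e+01, -4.9176e+01,  7.7000e-02,  3.5000e-02,
       -0.0000e+00]), 'tool_pos': array([0.24 , 0.549, 0.178]), 'orientation': array([-6.440e-01, -3.074e+00,  3.000e-03]), 'force': array([-0.13 , -1.169, -0.082]), 'wrist_torque': array([-0.013,  0.014, -0.023]), 'gripper_force': np.float64(0.0), 'opening': np.float64(0.093)}
top 368.4024662156748 258.1404799632377 197.81439819703945 -0.006199533720947792 [[ 0.021  0.996 -0.089  0.436]
 [-0.999  0.018 -0.034  0.156]
 [-0.033  0.09   0.995  0.935]
 [ 0.     0.     0.     1.   ]]
scene 355.44742322457193 256.68778283707303 191.44102847242343 -0.053375653053998155 [[-0.502  0.337 -0.796 -0.159]
 [-0.864 -0.168  0.474  0.598]
 [ 0.026  0.926  0.376  0.388]
 [ 0.     0.     0.     1.   ]]
```

View pics/top.png

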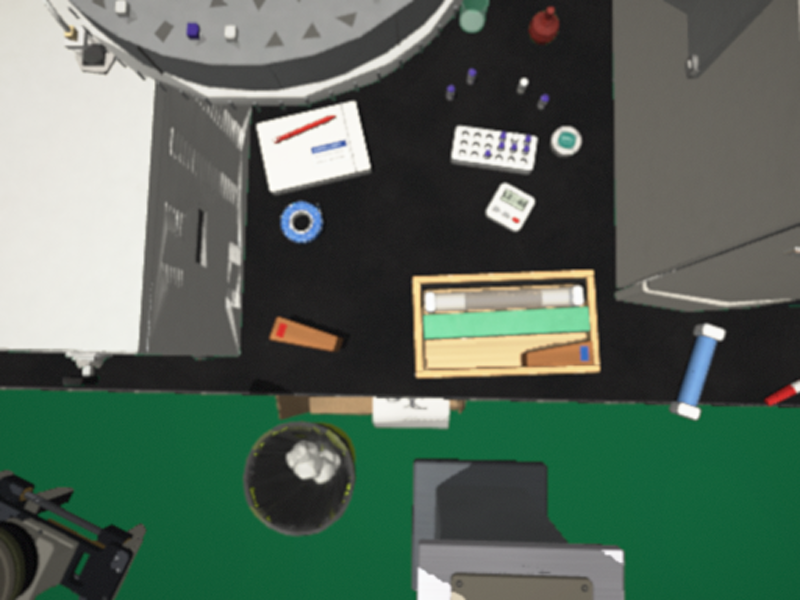

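View pics/scene.png

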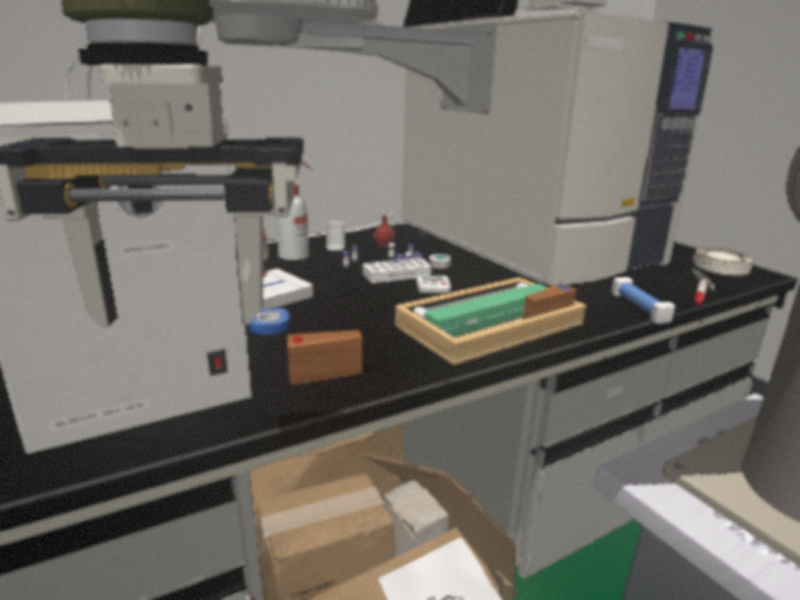

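Top view: the tray is at about (413-600, 270-378). The loose wedge is at (306,335) with its red dab at the left end. The laid wedge is at (557,356) with its blue dab at the right. The case looks slightly tilted in the tray. I'll measure these now.

```bash
python3 - <<'E'
from h import *
import pickle
c=pickle.load(open('top.pkl','rb'))
s=.64
f=lambda p,z:np.round(px2w(c,np.array(p)*s,z),4)[:,:2].tolist()
print('rim',f([(413,276),(594,270),(600,371),(416,378)],.036))
im=c['image'];hsv=cv2.cvtColor(im,cv2.COLOR_RGB2HSV)
cv2.imwrite('pics/crop.png',cv2.resize(im[165:250,165:390],None,fx=3.5,fy=3.5,interpolation=cv2.INTER_CUBIC)[:,:,::-1])
print('crop origin 165,165 x3.5')
E
```

```text
rim [[0.5689, 0.1735], [0.583, -0.1092], [0.4261, -0.117], [0.4093, 0.1658]]
crop origin 165,165 x3.5
```

View pics/crop.png

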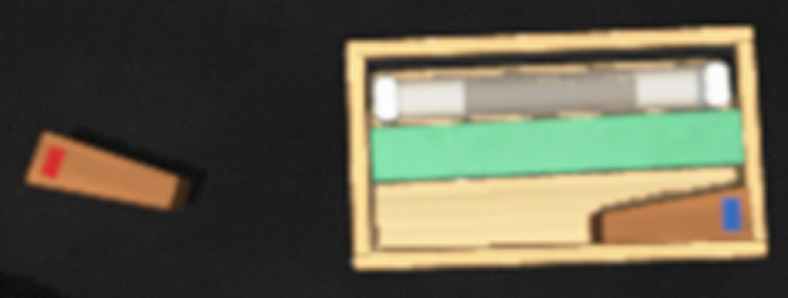

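Crop: the tray rim corners are about (347,42), (752,27), (767,253) and (354,270). The loose wedge's top corners are at (44,132), (26,184), (168,210) and (184,177). The laid wedge's nose is near (600,215).

```bash
python3 - <<'E'
from h import *
import pickle
c=pickle.load(open('top.pkl','rb'))
f=lambda p,z:px2w(c,np.array(p)/3.5+165-.36,z)[:,:2]
r=f([(347,42),(752,27),(767,253),(354,270)],.036)
print('rim',r.round(4).tolist(),[np.linalg.norm(r[i]-r[i-1]).round(4) for i in range(4)])
v=(r[0]-r[1])/2+(r[3]-r[2])/2; yaw=np.arctan2(v[1],v[0])-np.pi/2; o=r.mean(0)
v2=(r[0]-r[3]+r[1]-r[2])/2; print('yaw',yaw,np.arctan2(v2[1],v2[0]),'o',o)
A=np.array([[np.cos(yaw),-np.sin(yaw)],[np.sin(yaw),np.cos(yaw)]])
t=lambda p,z:((f(p,z)-o)@A).round(4).tolist()
print('laid nose top',t([(592,215),(600,243)],.064),'butt corner',t([(742,184),(748,240)],.064))
print('case edges',t([(372,128),(740,111),(744,162),(373,181)],.046))
print('tube feet', t([(384,75),(384,121),(716,62),(716,108)],.038))
w=f([(44,132),(26,184),(169,210),(184,177)],.058)
print('loose',w.round(4).tolist(),[np.linalg.norm(w[i]-w[i-1]).round(4) for i in range(4)],w.mean(0))
fl=w[0]-w[3];print('flat dir',np.arctan2(fl[1],fl[0])-np.pi/2)
sl=w[1]-w[2];print('slope dir',np.arctan2(sl[1],sl[0])-np.pi/2)
s=read_state();Rm=R.from_rotvec(s['orientation']).as_matrix();print(Rm.round(3))
E
```

```text
rim [[0.5689, 0.1748], [0.584, -0.1076], [0.4273, -0.1165], [0.4096, 0.1669]] [np.float64(0.1595), np.float64(0.2829), np.float64(0.157), np.float64(0.284)]
yaw 0.05789313220308667 0.05317657658246158 o [0.4974604  0.02938856]
laid nose top [[-0.0482, -0.0188], [-0.067, -0.0231]] butt corner [[-0.0313, -0.1197], [-0.0687, -0.1212]]
case edges [[0.0176, 0.126], [0.0192, -0.1268], [-0.0159, -0.1272], [-0.0191, 0.1268]]
tube feet [[0.0551, 0.1161], [0.0228, 0.1174], [0.0547, -0.1148], [0.0226, -0.1127]]
loose [[0.4999, 0.3816], [0.4639, 0.3926], [0.4481, 0.2935], [0.4708, 0.2839]] [np.float64(0.1019), np.float64(0.0376), np.float64(0.1003), np.float64(0.0246)] [0.47067432 0.33792724]
flat dir -0.2891281835501063
slope dir -0.15783122621520818
[[-0.916  0.401 -0.001]
 [ 0.401  0.916 -0.001]
 [ 0.    -0.002 -1.   ]]
```

Everything agrees with the given sizes. The plan is to close the fingers, go to the tray, push the laid wedge to the right end, push the case home, then fetch the loose wedge.

```bash
cat >> h.py <<'E'
O=np.array([.4975,.0294]); YAW=.056
A=np.array([[np.cos(YAW),-np.sin(YAW)],[np.sin(YAW),np.cos(YAW)]])
def st():
    s=read_state(); Rm=R.from_rotvec(s['orientation']).as_matrix()
    p=np.array(s['tool_pos']); y=np.degrees(np.arctan2(-Rm[0,1],Rm[1,1]))
    print('t',round(float(s['t']),2),'world',p.round(4),'tray',((p[:2]-O)@A).round(4),'z',p[2].round(4),'toolyaw',y.round(2),'F',np.round(s['force'],1),'Ftray',(np.array(s['force'])[:2]@A).round(1),'open',round(float(s['opening']),4),'gf',round(float(s['gripper_force']),1))
    return s,Rm,p,y
def go(xy,z,yaw=None,tray=True):
    "tool-axis shift (cm) and roll (deg) to a tray/world point; yaw = world angle deg of tool y from world y"
    s,Rm,p,y=st(); w=O+A@np.array(xy) if tray else np.array(xy)
    d=Rm.T@(np.r_[w,z]-p)*100
    r=0 if yaw is None else -((yaw-y+90)%180-90)
    print('->',d.round(2),'roll',round(r,2))
E
python3 -c "
from h import *
go((-.052,.03),.12,3.2)"
```

```text
t 0.1 world [0.2404 0.5491 0.1777] tray [-0.2276  0.5333] z 0.1777 toolyaw -23.65 F [ 0.3 -0.6  0.8] Ftray [ 0.2 -0.6] open 0.0931 gf 0.0
-> [-38.41 -36.95   5.82] roll -26.85
```

play_rows(targets=[-38.4,-36.9,0,-26.9,-38.4,-36.9,0,-26.9,-38.4,-36.9,0,-26.9,-38.4,-36.9,0,-26.9,-38.4,-36.9,0,-26.9,-38.4,-36.9,0,-26.9,-38.4,-36.9,0,-26.9,-38.4,-36.9,0,-26.9], grip=0, grip_force=30)

```text
t: 0.77
tool_pos: [0.3671, 0.2424, 0.1783]
orientation: [0.09, -3.14, 0.0]
force: [1.3, 0.5, 0.1]
opening: 0.044
gripper_force: 0.0
```

```bash
python3 -c "
from h import *
go((-.052,.03),.12,3.2)"
```

```text
t 0.77 world [0.3671 0.2424 0.1783] tray [-0.1183  0.2199] z 0.1783 toolyaw 3.28 F [1.3 0.5 0.1] Ftray [1.3 0.4] open 0.044 gf 0.0
-> [ -6.61 -19.     5.83] roll 0.08
```

play_rows(targets=[-6.6,-19,0,0,-6.6,-19,0,0,-6.6,-19,0,0,-6.6,-19,2,0,-6.6,-19,5.8,0,-6.6,-19,5.8,0,-6.6,-19,5.8,0,-6.6,-19,5.8,0])

```text
t: 1.43
tool_pos: [0.4427, 0.058, 0.1197]
orientation: [0.086, -3.137, -0.001]
force: [0.1, 0.5, 0.6]
opening: 0.0003
gripper_force: 0.0
```

```bash
python3 -c "
from h import *
go((-.052,.03),.03,3.2)
c=cam('wrist');import pickle;pickle.dump(c,open('w1.pkl','wb'))
cv2.imwrite('pics/w1.png',cv2.resize(c['image'],(768,576))[:,:,::-1])"
```

```text
t 1.43 world [0.4427 0.058  0.1197] tray [-0.0531  0.0316] z 0.1197 toolyaw 3.14 F [0.1 0.5 0.6] Ftray [0.2 0.5] open 0.0003 gf 0.0
-> [-0.14 -0.17  8.97] roll -0.06
```

View pics/w1.png

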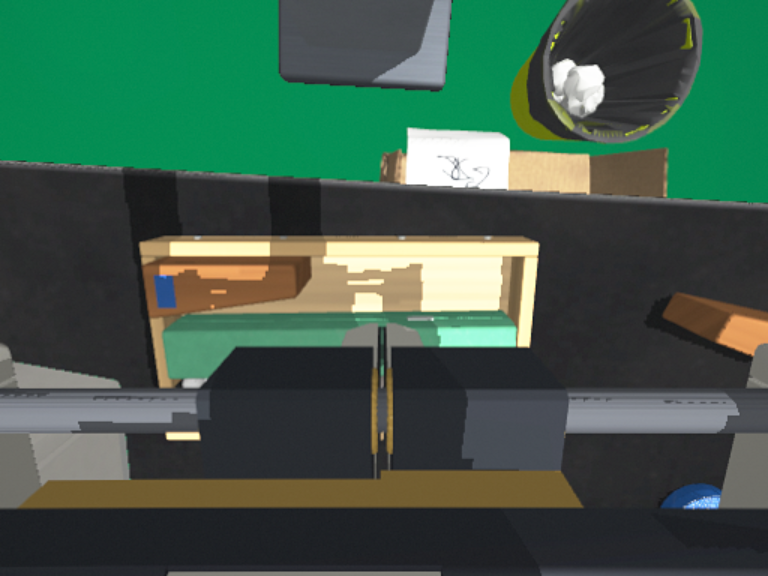

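The wrist view shows the tray's near wall with outer corners at (140,241) and (538,237). The laid wedge is at top left, with its nose at about (308,258). I'll check the tray frame against these, then go down.

```bash
python3 -c "
from h import *
import pickle;c=pickle.load(open('w1.pkl','rb'))
t=lambda p,z:((px2w(c,np.array(p)/1.5,z)[:,:2]-O)@A).round(4).tolist()
print(t([(140,241),(538,237)],.036),t([(160,312),(517,312)],.046))
print('laid nose',t([(297,290),(298,258)],.064),t([(143,263)],.064))
"
```

```text
[[-0.0798, -0.137], [-0.0822, 0.1411]] [[-0.0309, -0.1243], [-0.0306, 0.1273]]
laid nose [[-0.0515, -0.0233], [-0.0727, -0.0215]] [[-0.0695, -0.1208]]
```

play_rows(targets=[0,-0.1,3,0,0,-0.1,6,0,0,-0.1,8,0,0,-0.1,9,0,0,-0.1,9,0])

```text
t: 1.9
tool_pos: [0.4425, 0.0584, 0.0296]
orientation: [0.092, -3.138, -0.0]
force: [-0.1, -0.5, 0.3]
opening: 0.0002
gripper_force: 0.0
```

play_rows(targets=[0,-1.5,0,0,0,-2.5,0,0,0,-3.2,0,0,0,-3.6,0,0,0,-3.9,0,0,0,-4.1,0,0,0,-4.3,0,0,0,-4.4,0,0])

```text
t: 2.57
tool_pos: [0.4464, 0.0133, 0.0308]
orientation: [-0.089, 3.14, 0.0]
force: [-0.7, 0.3, 0.5]
opening: 0.0005
gripper_force: 0.0
```

```bash
python3 -c "
from h import *
st()"
```

```text
t 2.57 world [0.4464 0.0133 0.0308] tray [-0.0519 -0.0132] z 0.0308 toolyaw 3.24 F [-0.7  0.3  0.5] Ftray [-0.7  0.3] open 0.0005 gf 0.0
```

play_rows(targets=[0,-0.1,0,0,0,-0.2,0,0,0,-0.3,0,0,0,-0.3,0,0])

```text
t: 2.9
tool_pos: [0.4465, 0.0104, 0.0306]
orientation: [0.089, -3.14, 0.0]
force: [0.7, 0.2, -0.7]
opening: 0.0002
gripper_force: 0.0
```

play_rows(targets=[0,-0.1,0,0,0,-0.2,0,0,0,-0.3,0,0,0,-0.3,0,0])

```text
t: 3.23
tool_pos: [0.4467, 0.0073, 0.0307]
orientation: [-0.089, 3.14, -0.0]
force: [0.5, 0.1, -0.2]
opening: 0.0007
gripper_force: 0.0
```

play_rows(targets=[0,-0.1,0,0,0,-0.2,0,0,0,-0.3,0,0,0,-0.3,0,0])

```text
t: 3.57
tool_pos: [0.4469, 0.0042, 0.0307]
orientation: [-0.089, 3.14, -0.0]
force: [-0.4, -0.1, 0.0]
opening: 0.0005
gripper_force: 0.0
```

play_rows(targets=[0,-0.1,0,0,0,-0.2,0,0,0,-0.3,0,0,0,-0.3,0,0])

```text
t: 3.9
tool_pos: [0.4471, 0.0012, 0.0307]
orientation: [-0.089, 3.14, -0.0]
force: [-0.3, 0.2, -0.6]
opening: 0.0003
gripper_force: 0.0
```

```bash
python3 -c "
from h import *
st()
c=cam('wrist')
cv2.imwrite('pics/w2.png',cv2.resize(c['image'],(768,576))[:,:,::-1])"
```

```text
t 3.9 world [0.4471 0.0012 0.0307] tray [-0.0519 -0.0253] z 0.0307 toolyaw 3.24 F [-0.3  0.2 -0.6] Ftray [-0.3  0.3] open 0.0003 gf 0.0
```

View pics/w2.png

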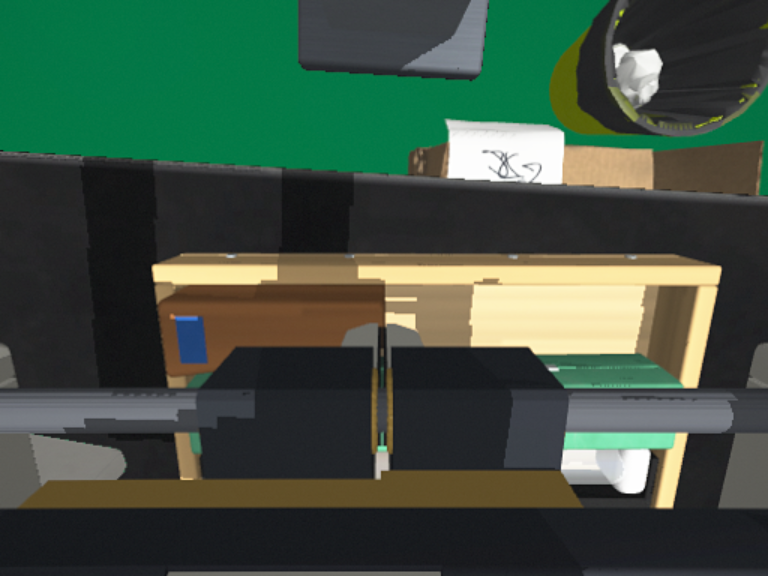

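The wrist view shows the laid wedge's nose edge at x≈385 and its butt near x≈162, close to the tray's right end.

```bash
python3 -c "
from h import *
c=cam('wrist')
t=lambda p,z:((px2w(c,np.array(p)/1.5,z)[:,:2]-O)@A).round(4).tolist()
print('nose top',t([(384,297)],.064),'butt',t([(160,300)],.064),'rim outer',t([(152,267),(721,270)],.036), 'tip px', w2px(c,read_state()['tool_pos'])*1.5, 'nose base',t([(385,325)],.006))
"
```

```text
nose top [[-0.0706, -0.024]] butt [[-0.0692, -0.1206]] rim outer [[-0.0779, -0.1379], [-0.0765, 0.1416]] tip px [[381.33422919 314.00046777]] nose base [[-0.0371, -0.023]]
```

play_rows(targets=[0,-0.1,0,0,0,-0.2,0,0,0,-0.3,0,0,0,-0.3,0,0])

```text
t: 4.33
tool_pos: [0.4472, -0.0018, 0.0306]
orientation: [0.089, -3.14, 0.0]
force: [0.3, -0.2, 0.4]
opening: 0.0003
gripper_force: 0.0
```

play_rows(targets=[0,-0.1,0,0,0,-0.2,0,0,0,-0.3,0,0,0,-0.3,0,0])

```text
t: 4.67
tool_pos: [0.4474, -0.0048, 0.0307]
orientation: [-0.089, 3.14, -0.0]
force: [-0.2, -0.3, 0.8]
opening: 0.0004
gripper_force: 0.0
```

play_rows(targets=[0,-0.05,0,0,0,-0.1,0,0,0,-0.2,0,0,0,-0.2,0,0])

```text
t: 5.0
tool_pos: [0.4475, -0.0067, 0.0306]
orientation: [0.089, -3.14, 0.0]
force: [-0.2, -0.0, 0.9]
opening: 0.0007
gripper_force: 0.0
```

```bash
python3 -c "
from h import *
st();c=cam('wrist');st()
cv2.imwrite('pics/w3.png',cv2.resize(c['image'][150:330,80:400],None,fx=2.4,fy=2.4)[:,:,::-1])"
```

```text
t 5.0 world [ 0.4475 -0.0067  0.0306] tray [-0.052  -0.0332] z 0.0306 toolyaw 3.25 F [-0.2 -0.   0.9] Ftray [-0.2 -0. ] open 0.0007 gf 0.0
t 5.05 world [ 0.4475 -0.0066  0.0307] tray [-0.052  -0.0332] z 0.0307 toolyaw 3.25 F [ 0.4  0.6 -0.6] Ftray [0.4 0.6] open 0.0005 gf 0.0
```

View pics/w3.png

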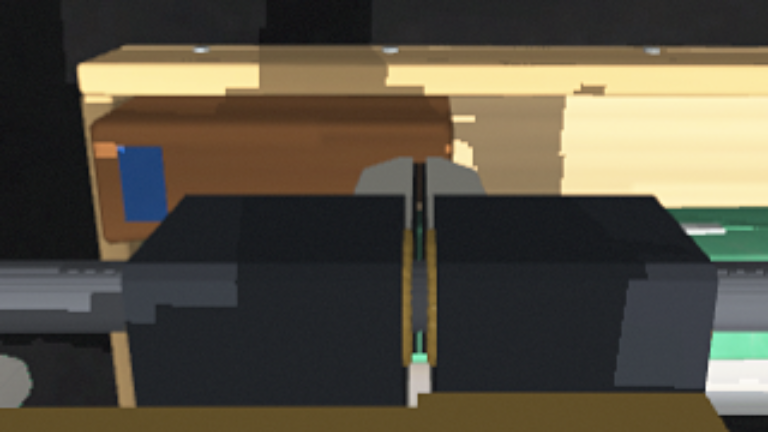

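The crop shows the wedge nose at x≈452 and the grey fingertips at (420,160), apparently overlapping the wedge sideways. I'll check the camera geometry to find out whether the finger is on the nose or beside the slope.

```bash
python3 -c "
from h import *
c=cam('wrist');np.set_printoptions(suppress=True)
print('cam tray',((c['T'][:2,3]-O)@A).round(3),c['T'][2,3].round(3)); print('look',(-c['T'][:3,2]).round(2))
W=lambda x,y,z: np.r_[O+A@[x,y],z]
def px(P): p=w2px(c,P); return ((p-[80,150])*2.4).round(0).tolist()
x=-.052;y=-.0332
print('tip box',px([W(x+a,y+b,z) for z in(.03,.05) for a in(-.0075,.0075) for b in(-.0175,.0175)]))
for yn in (-.022,-.031): print('nose',yn,px([W(-.069,yn,.064),W(-.046,yn,.064),W(-.069,yn,.006),W(-.046,yn,.006)]))
print('butt -.131',px([W(-.069,-.131,.064),W(-.032,-.131,.064)]),'rim outer/inner near right',px([W(-.079,-.141,.036),W(-.069,-.131,.036)]),'floor',px([W(-.069,.05,.006)]))
c=cam('top')
cv2.imwrite('pics/t2.png',cv2.resize(c['image'][165:250,250:400],None,fx=5,fy=5,interpolation=cv2.INTER_CUBIC)[:,:,::-1])
"
```

```text
cam tray [-0.119 -0.033] 0.236
look [ 0.24  0.01 -0.97]
tip box [[364.0, 120.0], [472.0, 120.0], [365.0, 163.0], [471.0, 164.0], [358.0, 139.0], [477.0, 139.0], [359.0, 186.0], [476.0, 187.0]]
nose -0.022 [[459.0, 121.0], [458.0, 200.0], [450.0, 75.0], [449.0, 137.0]]
nose -0.031 [[426.0, 121.0], [426.0, 200.0], [424.0, 75.0], [424.0, 137.0]]
butt -.131 [[55.0, 121.0], [72.0, 246.0]] rim outer/inner near right [[67.0, 64.0], [103.0, 96.0]] floor [[653.0, 75.0]]
```

View pics/t2.png

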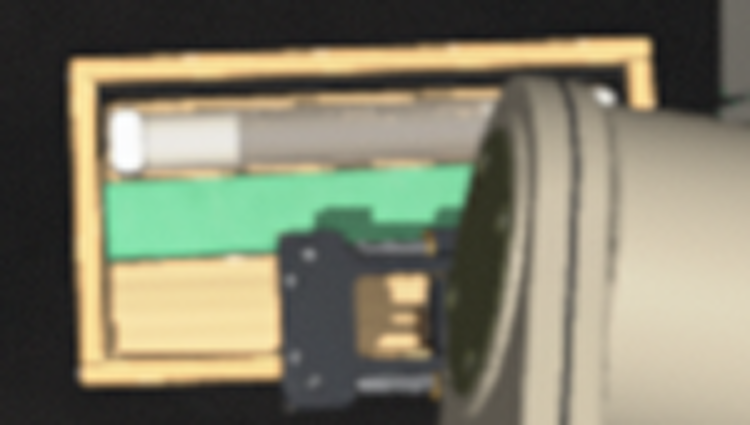

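The top view is blocked by the arm. By geometry the finger should be inside the wedge, yet there's no force. I'll check with the scene camera, with the predicted tip drawn in.

```bash
python3 -c "
from h import *
c=cam('scene');s=read_state();p=np.array(s['tool_pos'])
im=c['image'].copy()
q=w2px(c,[p,p+[0,0,.034],p+[0,0,.084]]);print(q)
W=lambda x,y,z: np.r_[O+A@[x,y],z]
Q=w2px(c,[W(a,b,.036) for a,b in((-.079,-.141),(-.079,.141),(.079,.141),(.079,-.141))]);
N=w2px(c,[W(-.069,-.022,.064),W(-.046,-.022,.064),W(-.032,-.122,.064)]);print(N)
k=4;x0,y0=240,140
big=cv2.resize(im[y0:y0+110,x0:x0+150],None,fx=5,fy=5,interpolation=cv2.INTER_CUBIC)
for P,col in((q,(255,0,0)),(Q,(0,0,255)),(N,(255,255,0))):
  for u in P: cv2.circle(big,tuple(int(v) for v in ((u-[x0,y0])*5+2)),3,col,-1)
cv2.imwrite('pics/s2.png',big[:,:,::-1])
"
```

```text
[[338.51728171 201.24906877]
 [340.03553338 188.86124137]
 [342.32678735 169.99326667]]
[[341.85018333 192.1831001 ]
 [335.16072345 189.17137128]
 [358.03164806 180.68666479]]
```

View pics/s2.png

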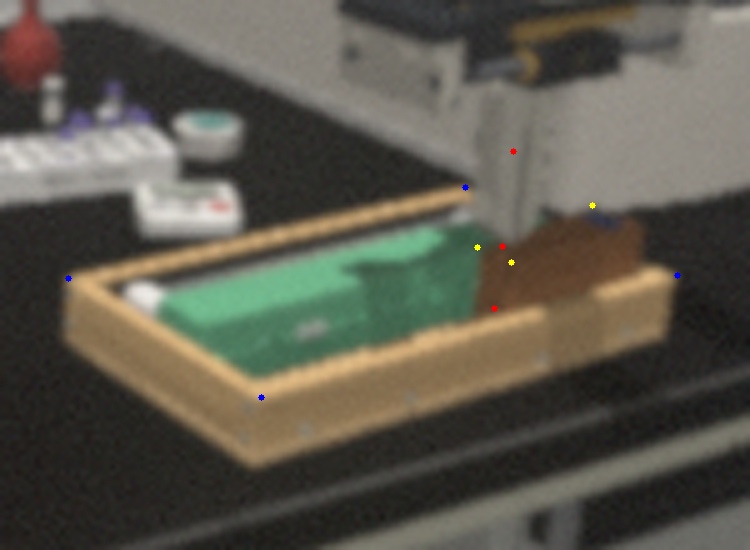

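The finger's lower end is either hidden behind the wedge or above it. I'll back off 4 cm to the left so it stands clear, then look from both cameras in one picture.

play_rows(targets=[0,1,0,0,0,2,0,0,0,3.5,0,0,0,5,0,0,0,5,0,0])

```text
t: 5.62
tool_pos: [0.4442, 0.0461, 0.0306]
orientation: [0.092, -3.14, -0.002]
force: [1.2, -0.6, 1.0]
opening: 0.0005
gripper_force: 0.0
```

```bash
python3 -c "
from h import *
import pickle
W=lambda x,y,z: np.r_[O+A@[x,y],z]
s,_,p,_=st();p=p.copy()
out=[]
for n,(x0,y0,w,h) in(('scene',(290,150,100,75)),('wrist',(90,150,266,100))):
  c=cam(n);pickle.dump(c,open(n+'3.pkl','wb'));k=800/w
  big=cv2.resize(c['image'][y0:y0+h,x0:x0+w],(800,int(h*k)),interpolation=cv2.INTER_CUBIC)
  if n=='scene': big=cv2.resize(big,(400,300));kk=4
  else: kk=k
  N=[W(-.069,-.022,.064),W(-.046,-.022,.064),W(-.032,-.122,.064)]
  for P,col in((w2px(c,[p,p+[0,0,.034]]),(255,0,0)),(w2px(c,N),(255,255,0))):
    for u in P: cv2.circle(big,tuple(int(v) for v in ((u-[x0,y0])*kk+kk/2)),2,col,-1)
  if n=='scene': big=np.hstack([big,np.zeros((300,400,3),np.uint8)])
  out.append(big)
b=np.vstack(out);print(b.shape);cv2.imwrite('pics/m9.png',b[:600,:,::-1])
"
```

```text
t 5.62 world [0.4442 0.0461 0.0306] tray [-0.0522  0.0197] z 0.0306 toolyaw 3.34 F [ 1.2 -0.6  1. ] Ftray [ 1.1 -0.7] open 0.0005 gf 0.0
(600, 800, 3)
```

View pics/m9.png

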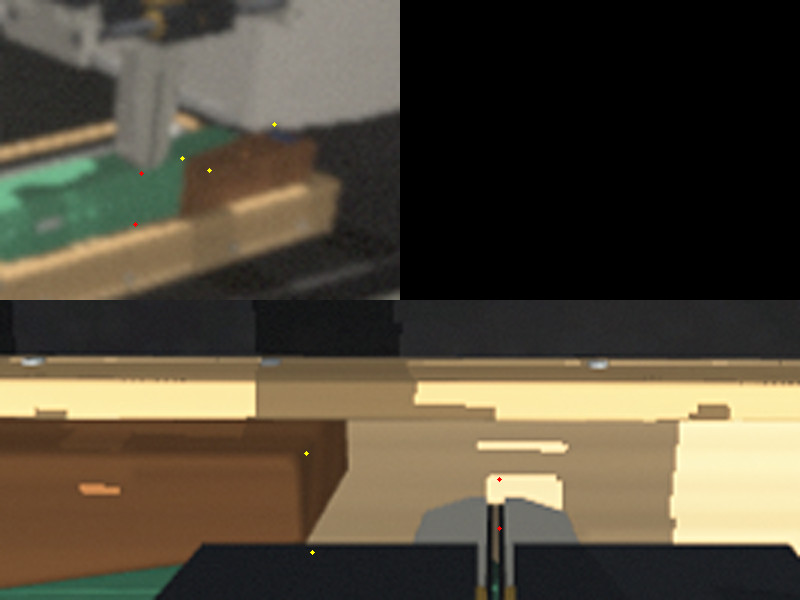

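Scene crop: the finger visibly ends near (150,168), about 35 mm above the reported TCP at the lower red dot. The wedge is unmoved and the finger passed just over it. I'll check the offset against the start picture.

```bash
python3 -c "
from h import *
import pickle
c=pickle.load(open('scene.pkl','rb'))
p=np.array([.2404,.5491,.1777]);y=np.array([.401,.916,0])
for dz in (0,.035):
  print(dz,(w2px(c,[p+[0,0,dz]+y*b for b in(-.064,-.0465,.0465,.064)])/.64).round(0).tolist())
c=cam('wrist');print(np.round(c['T_tool_cam'],4).tolist())
"
```

```text
0 [[271.0, 365.0], [248.0, 366.0], [124.0, 369.0], [100.0, 370.0]]
0.035 [[268.0, 324.0], [245.0, 324.0], [116.0, 327.0], [92.0, 328.0]]
[[-0.0003, 0.9695, 0.2453, 0.0675], [1.0, 0.0001, 0.0008, 0.0003], [0.0007, 0.2453, -0.9695, -0.2053], [0.0, 0.0, 0.0, 1.0]]
```

The start picture confirms it: the real fingertips sit about 35 mm above the reported TCP. I'll touch the tray floor here to measure the offset exactly.

play_rows(targets=[0,0,2,0,0,0,4,0,0,0,4.5,0,0,0,4.8,0,0,0,5,0,0,0,5,0])

```text
t: 6.27
tool_pos: [0.445, 0.0431, -0.0189]
orientation: [-0.088, 3.14, -0.0]
force: [-0.3, 0.3, -0.3]
opening: 0.0005
gripper_force: 0.0
```

play_rows(targets=[0,0,0.2,0,0,0,0.4,0,0,0,0.4,0])

```text
t: 6.52
tool_pos: [0.445, 0.0434, -0.0231]
orientation: [-0.089, 3.14, 0.0]
force: [-0.8, -0.8, -0.6]
opening: 0.0007
gripper_force: 0.0
```

play_rows(targets=[0,0,0.2,0,0,0,0.3,0,0,0,0.3,0])

```text
t: 6.77
tool_pos: [0.4445, 0.0434, -0.0265]
orientation: [0.089, -3.14, -0.0]
force: [0.5, -0.0, 0.0]
opening: 0.0005
gripper_force: 0.0
```

play_rows(targets=[0,0,0.1,0,0,0,0.2,0,0,0,0.2,0])

```text
t: 7.02
tool_pos: [0.4445, 0.0434, -0.0285]
orientation: [0.089, -3.14, -0.0]
force: [0.3, 0.4, 0.2]
opening: 0.0005
gripper_force: 0.0
```

play_rows(targets=[0,0,0.1,0,0,0,0.2,0,0,0,0.2,0])

```text
t: 7.27
tool_pos: [0.4445, 0.0434, -0.0305]
orientation: [0.089, -3.14, -0.0]
force: [0.9, 0.2, 0.2]
opening: 0.0005
gripper_force: 0.0
```

play_rows(targets=[0,0,0.1,0,0,0,0.2,0,0,0,0.2,0])

```text
t: 7.52
tool_pos: [0.4445, 0.0434, -0.0326]
orientation: [0.089, -3.14, 0.0]
force: [-0.5, -0.2, 0.1]
opening: 0.0005
gripper_force: 0.0
```

play_rows(targets=[0,0,0.1,0,0,0,0.2,0,0,0,0.2,0])

```text
t: 7.77
tool_pos: [0.4448, 0.0433, -0.0337]
orientation: [0.089, -3.14, 0.0]
force: [-3.3, -0.1, 8.8]
opening: 0.0007
gripper_force: 4.3
```

play_rows(targets=[0,0,0.1,0,0,0,0.2,0,0,0,0.2,0])

```text
t: 8.02
tool_pos: [0.4449, 0.0434, -0.0339]
orientation: [0.089, -3.139, 0.0]
force: [-15.5, -0.1, 33.5]
opening: 0.0003
gripper_force: 16.8
```

```bash
python3 -c "
from h import *
import pickle
W=lambda x,y,z: np.r_[O+A@[x,y],z]
s,_,p,_=st();p=p.copy()
out=[]
for n,(x0,y0,w,h) in(('scene',(250,130,160,120)),):
  c=cam(n);pickle.dump(c,open(n+'4.pkl','wb'));k=800/w
  big=cv2.resize(c['image'][y0:y0+h,x0:x0+w],(800,int(h*k)),interpolation=cv2.INTER_CUBIC)
  for u in w2px(c,[p+[0,0,.035],p+[0,0,.045],p+[0,0,.055],p+[0,0,.065]]): cv2.circle(big,tuple(int(v) for v in ((u-[x0,y0])*k+k/2)),2,(255,0,0),-1)
cv2.imwrite('pics/m10.png',big[:,:,::-1])
print(s['joint_torque'].round(2) if hasattr(s['joint_torque'],'round') else s['joint_torque'])
"
```

```text
t 8.02 world [ 0.4449  0.0434 -0.0339] tray [-0.0517  0.0169] z -0.0339 toolyaw 3.26 F [-15.5  -0.1  33.5] Ftray [-15.4   0.8] open 0.0003 gf 16.8
[ -0.57 -28.66 -37.18   0.18  -5.99  -0.  ]
```

The floor contact is at reported z = -0.0335, so the tip is at tool_z + 0.039. Next I raise the tool and push the laid wedge.

play_rows(targets=[0,0,-1,0,0,0,-1.6,0,0,0,-1.6,0,0,-0.8,-1.6,0,0,-1.6,-1.6,0,0,-2.1,-1.6,0,0,-2.5,-1.6,0,0,-2.5,-1.6,0])

```text
t: 8.73
tool_pos: [0.4458, 0.0174, -0.0207]
orientation: [0.087, -3.14, 0.0]
force: [0.2, 0.8, 0.1]
opening: 0.0005
gripper_force: 0.0
```

play_rows(targets=[0,-0.1,0,0,0,-0.2,0,0,0,-0.3,0,0,0,-0.3,0,0])

```text
t: 9.07
tool_pos: [0.4462, 0.0154, -0.0204]
orientation: [0.089, -3.14, -0.0]
force: [-0.7, -0.7, -0.4]
opening: 0.0007
gripper_force: 0.0
```

```bash
sed -i "s/d=Rm.T@(np.r_\[w,z\]-p)/d=Rm.T@(np.r_[w,z-.039]-p)/; s/'z',p\[2\].round(4)/'tipz',(p[2]+.039).round(4)/" h.py; python3 -c "
from h import *
st()"
```

```text
t 9.07 world [ 0.4462  0.0154 -0.0204] tray [-0.052  -0.0111] tipz 0.0186 toolyaw 3.26 F [-0.7 -0.7 -0.4] Ftray [-0.7 -0.7] open 0.0007 gf 0.0
```

play_rows(targets=[0,-0.1,0,0,0,-0.2,0,0,0,-0.3,0,0,0,-0.3,0,0])

```text
t: 9.4
tool_pos: [0.4465, 0.0138, -0.0202]
orientation: [-0.089, 3.14, 0.004]
force: [-1.2, 8.1, 2.0]
opening: 0.0006
gripper_force: 4.3
```

play_rows(targets=[0,-0.1,0,0,0,-0.2,0,0,0,-0.3,0,0,0,-0.3,0,0])

```text
t: 9.73
tool_pos: [0.4465, 0.0138, -0.0199]
orientation: [-0.089, 3.14, 0.011]
force: [-3.1, 25.9, 7.0]
opening: 0.0006
gripper_force: 12.9
```

play_rows(targets=[0,-0.1,0,0,0,-0.2,0,0,0,-0.2,0,0])

```text
t: 9.98
tool_pos: [0.4466, 0.0139, -0.0197]
orientation: [-0.09, 3.14, 0.016]
force: [-3.8, 37.1, 10.5]
opening: 0.0007
gripper_force: 18.6
```

The laid wedge is hard against the right end. Finger centre reads y = -0.0127, and home would be about -0.0135. Next I back off and push the case towards the padding.

play_rows(targets=[0,1,0,0,0,1.8,0,0,-1,1.8,0,0,-1.8,1.8,0,0,-2.2,1.8,0,0,-2.4,1.8,0,0,-2.4,1.8,0,0])

```text
t: 10.57
tool_pos: [0.4699, 0.0264, -0.0204]
orientation: [0.088, -3.14, 0.0]
force: [-0.4, -0.2, -0.3]
opening: 0.0005
gripper_force: 0.0
```

play_rows(targets=[-0.1,0,0,0,-0.2,0,0,0,-0.3,0,0,0,-0.3,0,0,0])

```text
t: 10.9
tool_pos: [0.4724, 0.0268, -0.0205]
orientation: [0.089, -3.14, 0.0]
force: [-1.6, -0.2, -0.5]
opening: 0.0005
gripper_force: 0.3
```

play_rows(targets=[-0.1,0,0,0,-0.2,0,0,0,-0.3,0,0,0,-0.3,0,0,0])

```text
t: 11.23
tool_pos: [0.4759, 0.0271, -0.0203]
orientation: [-0.089, 3.14, -0.0]
force: [-0.0, -0.4, 0.4]
opening: 0.0006
gripper_force: 0.1
```

```bash
 python3 -c "
from h import *
st()"
```

```text
t 11.23 world [ 0.4759  0.0271 -0.0203] tray [-0.0217 -0.0011] tipz 0.0187 toolyaw 3.25 F [-0.  -0.4  0.4] Ftray [-0.  -0.4] open 0.0006 gf 0.1
```

play_rows(targets=[-0.1,0,0,0,-0.2,0,0,0,-0.2,0,0,0])

```text
t: 11.48
tool_pos: [0.4764, 0.0272, -0.0205]
orientation: [0.089, -3.138, -0.0]
force: [-6.9, -0.1, 5.9]
opening: 0.0006
gripper_force: 3.4
```

play_rows(targets=[-0.1,0,0,0,-0.2,0,0,0,-0.2,0,0,0])

```text
t: 11.73
tool_pos: [0.4763, 0.0272, -0.021]
orientation: [0.089, -3.133, 0.0]
force: [-16.3, -0.4, 12.1]
opening: 0.0009
gripper_force: 8.0
```

The case and tube are home: the finger stopped at x = -0.0213, so the gap is about 55 mm. Next I fetch the loose wedge.

play_rows(targets=[1.2,0,0,0,1.2,0,-4,0,1.2,0,-8,0,1.2,0,-11,0,1.2,0,-11,0], grip=9.3)

```text
t: 12.15
tool_pos: [0.473, 0.0264, 0.0974]
orientation: [-0.089, 3.128, -0.002]
force: [1.3, -0.2, 0.7]
opening: 0.0292
gripper_force: 0.0
```

```bash
 python3 -c "
from h import *
go((.4707,.3379),.12,73.7,tray=False);print(read_state()['q'])"
```

```text
t 12.15 world [0.473  0.0264 0.0974] tray [-0.0247 -0.0016] tipz 0.1364 toolyaw 3.25 F [ 1.3 -0.2  0.7] Ftray [ 1.2 -0.2] open 0.0292 gf 0.0
-> [-1.52 31.12  1.62] roll -70.45
[-5.25800120e-02 -1.78414445e-01  1.94197713e+00  5.58049532e-06
  1.36588626e+00 -1.68009518e+00]
```

play_rows(targets=[-1.5,31,0,109.5,-1.5,31,0,109.5,-1.5,31,0,109.5,-1.5,31,0,109.5,-1.5,31,0,109.5,-1.5,31,0,109.5,-1.5,31,0,109.5,-1.5,31,0,109.5])

```text
t: 12.82
tool_pos: [0.4652, 0.3265, 0.0894]
orientation: [1.286, 2.866, 0.0]
force: [0.7, -1.2, 1.2]
opening: 0.0828
gripper_force: 0.0
```

```bash
 python3 -c "
from h import *
go((.4707,.3379),.10,73.7,tray=False);print(read_state()['q'])"
```

```text
t 12.82 world [0.4652 0.3265 0.0894] tray [-0.0156  0.2985] tipz 0.1284 toolyaw -48.35 F [ 0.7 -1.2  1.2] Ftray [ 0.6 -1.2] open 0.0828 gf 0.0
-> [0.48 1.17 2.84] roll 57.95
[ 5.21894289e-01  1.04102107e-01  1.68193955e+00 -1.39729385e-04
  1.35506759e+00 -2.04956907e-01]
```

play_rows(targets=[0.5,1.1,0,58,0.5,1.1,0,58,0.5,1.1,0,58,0.5,1.1,0,58,0.5,1.1,0,58,0.5,1.1,0,58,0.5,1.1,0,58,0.5,1.1,0,58])

```text
t: 13.48
tool_pos: [0.4702, 0.3358, 0.0892]
orientation: [-2.503, -1.898, -0.0]
force: [-0.2, 0.2, 0.5]
opening: 0.0931
gripper_force: 0.0
```

```bash
 python3 -c "
from h import *
go((.4707,.3379),.042,73.7,tray=False)
c=cam('wrist');hsv=cv2.cvtColor(c['image'],cv2.COLOR_RGB2HSV)
m=((hsv[...,0]<6)|(hsv[...,0]>174))&(hsv[...,1]>180)&(hsv[...,2]>120)
n,l,stt,ce=cv2.connectedComponentsWithStats(m.astype(np.uint8))
for i in range(1,n):
  if stt[i,4]>60: print(stt[i],ce[i],px2w(c,[ce[i]],.058).round(4))
c=cam('top') ;cv2.imwrite('pics/t10.png',c['image'][:,:,::-1])"
```

```text
t 13.48 world [0.4702 0.3358 0.0892] tray [-0.0101  0.3074] tipz 0.1282 toolyaw -105.66 F [-0.2  0.2  0.5] Ftray [-0.2  0.2] open 0.0931 gf 0.0
-> [ 0.22 -0.01  8.62] roll 0.64
[249 147  16  12  71] [258.35211268 154.90140845] [[0.4841 0.3722 0.058 ]]
```

play_rows(targets=[0.2,0,3,0.6,0.2,0,6,0.6,0.2,0,8,0.6,0.2,0,8.6,0.6,0.2,0,8.6,0.6])

```text
t: 14.0
tool_pos: [0.4689, 0.3365, 0.0013]
orientation: [-2.504, -1.896, 0.007]
force: [-0.5, -0.0, -0.1]
opening: 0.0932
gripper_force: 0.0
```

play_rows(targets=[0,0,0,0,0,0,0,0,0,0,0,0,0,0,0,0,0,0,0,0,0,0,0,0,0,0,0,0,0,0,0,0], grip=1.5, grip_force=35)

```text
t: 14.67
tool_pos: [0.4707, 0.3376, 0.0038]
orientation: [2.508, 1.893, 0.0]
force: [0.1, 0.7, 0.3]
opening: 0.044
gripper_force: 0.0
```

```bash
 python3 -c "
from h import *
st()"
```

```text
t 14.67 world [0.4707 0.3376 0.0038] tray [-0.0095  0.3092] tipz 0.0428 toolyaw -105.91 F [0.1 0.7 0.3] Ftray [0.2 0.7] open 0.044 gf 0.0
```

play_rows(targets=[0,0,0,0,0,0,0,0,0,0,0,0,0,0,0,0,0,0,0,0])

```text
t: 15.08
tool_pos: [0.4707, 0.3375, 0.0037]
orientation: [2.508, 1.892, -0.0]
force: [0.2, -0.0, -0.9]
opening: 0.0296
gripper_force: 34.8
```

play_rows(targets=[0,0,-2,0,0,0,-5,0,0,0,-7,0,0,0,-7,0])

```text
t: 15.42
tool_pos: [0.4737, 0.3394, 0.0791]
orientation: [2.507, 1.892, 0.012]
force: [0.9, 0.9, -0.6]
opening: 0.0291
gripper_force: 34.8
```

```bash
 python3 -c "
from h import *
go((-.032,.015),.112,-86.8)
c=cam('wrist');hsv=cv2.cvtColor(c['image'],cv2.COLOR_RGB2HSV)
m=((hsv[...,0]<6)|(hsv[...,0]>174))&(hsv[...,1]>180)&(hsv[...,2]>120)
n,l,stt,ce=cv2.connectedComponentsWithStats(m.astype(np.uint8))
for i in range(1,n):
  if stt[i,4]>60: print(stt[i],ce[i],px2w(c,[ce[i]],.128).round(4))
cv2.imwrite('pics/w10.png',cv2.resize(c['image'],(768,576))[:,:,::-1])"
```

```text
t 15.42 world [0.4737 0.3394 0.0791] tray [-0.0064  0.3109] tipz 0.1181 toolyaw -105.92 F [ 0.9  0.9 -0.6] Ftray [0.9 0.9] open 0.0291 gf 34.8
-> [-28.79   7.27   0.48] roll -19.12
[232 162  39  21 529] [250.86389414 172.09640832] [[0.4821 0.3771 0.128 ]]
```

The grasp holds at 29 mm opening. I'll carry the wedge over the tray.

play_rows(targets=[-28.8,7.2,0,-19.1,-28.8,7.2,0,-19.1,-28.8,7.2,0,-19.1,-28.8,7.2,0,-19.1,-28.8,7.2,0,-19.1,-28.8,7.2,0,-19.1,-28.8,7.2,0,-19.1,-28.8,7.2,0,-19.1])

```text
t: 16.13
tool_pos: [0.4593, 0.0357, 0.0719]
orientation: [-2.163, -2.278, 0.005]
force: [0.3, -0.5, -0.4]
opening: 0.0296
gripper_force: 34.8
```

play_rows(targets=[-0.2,0,0,0,-0.2,0,0,0,-0.2,0,0,0])

```text
t: 16.38
tool_pos: [0.4607, 0.04, 0.0729]
orientation: [-2.157, -2.282, 0.001]
force: [-0.1, 0.2, -0.8]
opening: 0.0292
gripper_force: 34.8
```

```bash
 python3 -c "
from h import *
import pickle
go((-.032,.015),.112,-86.8);s,_,p,_=st()
c=cam('wrist');pickle.dump(c,open('w10.pkl','wb'));print('cam',((c['T'][:2,3]-O)@A).round(3))
cv2.imwrite('pics/w10.png',cv2.resize(c['image'],(768,576))[:,:,::-1])"
```

```text
t 16.38 world [0.4607 0.04   0.0729] tray [-0.0362  0.0127] tipz 0.1119 toolyaw -86.79 F [-0.1  0.2 -0.8] Ftray [-0.1  0.2] open 0.0292 gf 34.8
-> [ 0.23  0.42 -0.01] roll 0.01
t 16.38 world [0.4607 0.04   0.0729] tray [-0.0362  0.0127] tipz 0.1119 toolyaw -86.79 F [-0.1  0.2 -0.8] Ftray [-0.1  0.2] open 0.0292 gf 34.8
cam [-0.036  0.08 ]
```

View pics/w10.png

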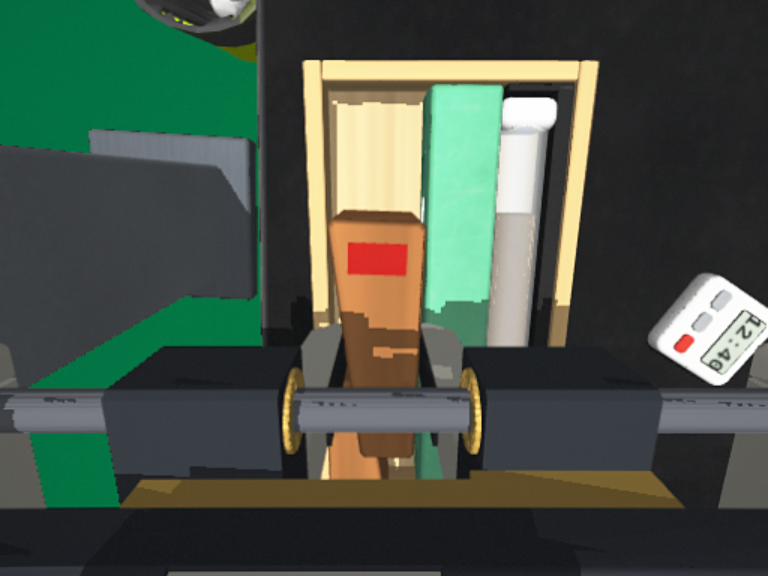

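The wrist view over the tray shows the wedge with butt corners at (331,222) and (424,222), and its nose at (358-415,455). The case edges are at (425,87)-(424,340) and (503,87)-(490,330). I'll compute the alignment.

```bash
 python3 -c "
from h import *
import pickle
c=pickle.load(open('w10.pkl','rb'))
t=lambda p,z:((px2w(c,np.array(p)/1.5,z)[:,:2]-O)@A).round(4)
w=t([(331,222),(425,222),(415,455),(358,455)],.128);print('wedge',w.tolist())
ang=lambda a,b: np.degrees(np.arctan2(-(a-b)[0],(a-b)[1])).round(2)
print('flat yaw',ang(w[1],w[2]),'slope yaw',ang(w[0],w[3]),'expect 0 and +8.13')
ca=t([(425,87),(424,318),(503,87),(491,318)],.046);print('case',ca.tolist(),ang(ca[0],ca[1]),ang(ca[2],ca[3]))
r=t([(303,62),(598,62),(313,340),(557,318)],.036);print('rim',r.tolist(),ang(r[0],r[2]),ang(r[1],r[3]))
"
```

```text
wedge [[-0.0542, 0.0658], [-0.0204, 0.0658], [-0.0221, -0.0307], [-0.0459, -0.0307]]
flat yaw -1.01 slope yaw 4.92 expect 0 and +8.13
case [[-0.0137, 0.1269], [-0.0111, 0.0016], [0.0264, 0.1268], [0.0284, 0.0016]] 1.19 0.92
rim [[-0.0777, 0.141], [0.0784, 0.1408], [-0.0789, -0.0162], [0.0717, -0.0018]] -0.44 -2.69
```

play_rows(targets=[1,0.1,1,0,1,0.1,3,0,1,0.1,5,0,1,0.1,5.8,0,1,0.1,6.1,0,1,0.1,6.1,0])

```text
t: 16.93
tool_pos: [0.4606, 0.0499, 0.0117]
orientation: [-2.156, -2.282, 0.002]
force: [0.8, -0.1, -1.2]
opening: 0.0296
gripper_force: 34.8
```

```bash
 python3 -c "
from h import *
st()"
```

```text
t 16.93 world [0.4606 0.0499 0.0117] tray [-0.0357  0.0225] tipz 0.0507 toolyaw -86.74 F [ 0.8 -0.1 -1.2] Ftray [ 0.8 -0.2] open 0.0296 gf 34.8
```

play_rows(targets=[0,0,0.15,0,0,0,0.15,0,0,0,0.15,0])

```text
t: 17.18
tool_pos: [0.4625, 0.049, 0.0122]
orientation: [2.158, 2.281, 0.002]
force: [0.5, 0.0, -1.2]
opening: 0.0294
gripper_force: 34.8
```

play_rows(targets=[0,0,0,0,0,0,0,0,0,0,0,0,0,0,0,0], grip=5)

```text
t: 17.52
tool_pos: [0.4618, 0.0488, 0.0115]
orientation: [2.159, 2.282, 0.001]
force: [-0.9, -0.1, -0.5]
opening: 0.0486
gripper_force: 0.0
```

play_rows(targets=[0,0,-2,0,0,0,-5,0,8,0,-7,0,8,0,-7,0,8,0,-7,0,8,0,-7,0], grip=0)

```text
t: 18.02
tool_pos: [0.4576, 0.1304, 0.0822]
orientation: [2.154, 2.285, 0.002]
force: [0.4, -0.8, -0.2]
opening: 0.0147
gripper_force: 0.0
```

```bash
 python3 -c "
from h import *
import pickle
s,_,p,_=st();print(s['q'])
c=cam('wrist');pickle.dump(c,open('w11.pkl','wb'))
im=c['image'];hsv=cv2.cvtColor(im,cv2.COLOR_RGB2HSV)
for nm,m in(('red',((hsv[...,0]<6)|(hsv[...,0]>174))&(hsv[...,1]>180)&(hsv[...,2]>100)),('blue',(hsv[...,0]>100)&(hsv[...,0]<130)&(hsv[...,1]>120)&(hsv[...,2]>60))):
  n,l,stt,ce=cv2.connectedComponentsWithStats(m.astype(np.uint8))
  for i in range(1,n):
    if stt[i,4]>60:
      q=cv2.boxPoints(cv2.minAreaRect(np.argwhere(l==i)[:,::-1].astype(np.float32)))
      print(nm,stt[i],((px2w(c,[ce[i]],.064)[:,:2]-O)@A).round(4),((px2w(c,q,.064)[:,:2]-O)@A).round(4).tolist())
c=cam('top');pickle.dump(c,open('t11.pkl','wb'))
"
```

```text
t 18.02 world [0.4576 0.1304 0.0822] tray [-0.0342  0.1031] tipz 0.1212 toolyaw -86.6 F [ 0.4 -0.8 -0.2] Ftray [ 0.3 -0.8] open 0.0147 gf 0.0
[ 1.69876981e-01 -1.45175890e-01  1.94133094e+00  1.24480703e-05
  1.34353361e+00  1.10590672e-01]
red [243 243  22  12 264] [[-0.0347  0.0611]] [[-0.0439, 0.0664], [-0.0255, 0.0664], [-0.0254, 0.0558], [-0.044, 0.0558]]
```

The red dab shows the wedge square to the tray and about 3 mm clear of the case, with its butt at y ≈ 0.072. Next I go down behind the butt with closed fingers.

play_rows(targets=[-0.6,-0.2,0,0,-0.6,-0.2,2,0,-0.6,-0.2,5,0,-0.6,-0.2,8,0,-0.6,-0.2,9.5,0,-0.6,-0.2,9.9,0,-0.6,-0.2,9.9,0])

```text
t: 18.7
tool_pos: [0.4536, 0.1211, -0.0195]
orientation: [-2.159, -2.279, 0.005]
force: [-0.2, 0.3, 0.7]
opening: 0.0006
gripper_force: 0.0
```

```bash
 python3 -c "
from h import *
go((-.036,.081),.022,-86.8)"
```

```text
t 18.7 world [ 0.4536  0.1211 -0.0195] tray [-0.0387  0.094 ] tipz 0.0195 toolyaw -86.92 F [-0.2  0.3  0.7] Ftray [-0.2  0.3] open 0.0006 gf 0.0
-> [-1.3   0.27 -0.25] roll -0.12
```

play_rows(targets=[-1,0.2,-0.2,0,-1.6,0.2,-0.2,0,-2.2,0.2,-0.2,0,-2.8,0.2,-0.2,0,-3.4,0.2,-0.2,0,-4,0.2,-0.2,0,-4.5,0.2,-0.2,0,-5,0.2,-0.2,0])

```text
t: 19.37
tool_pos: [0.4602, 0.0723, -0.0157]
orientation: [2.159, 2.282, 0.0]
force: [0.7, 0.8, 1.0]
opening: 0.0008
gripper_force: 0.4
```

play_rows(targets=[-0.3,0,0,0,-0.6,0,0,0,-0.9,0,0,0,-1.2,0,0,0,-1.5,0,0,0,-1.5,0,0,0])

```text
t: 19.87
tool_pos: [0.461, 0.0574, -0.0159]
orientation: [2.159, 2.282, -0.001]
force: [0.2, 0.4, -0.1]
opening: 0.0004
gripper_force: 0.0
```

```bash
 python3 -c "
from h import *
st()
c=cam('wrist')
im=c['image'];hsv=cv2.cvtColor(im,cv2.COLOR_RGB2HSV)
for nm,m in(('red',((hsv[...,0]<6)|(hsv[...,0]>174))&(hsv[...,1]>180)&(hsv[...,2]>100)),):
  n,l,stt,ce=cv2.connectedComponentsWithStats(m.astype(np.uint8))
  for i in range(1,n):
    if stt[i,4]>40:
      q=cv2.boxPoints(cv2.minAreaRect(np.argwhere(l==i)[:,::-1].astype(np.float32)))
      print(nm,stt[i],((px2w(c,q,.064)[:,:2]-O)@A).round(4).tolist())
"
```

```text
t 19.87 world [ 0.461   0.0574 -0.0159] tray [-0.0349  0.03  ] tipz 0.0231 toolyaw -86.82 F [ 0.2  0.4 -0.1] Ftray [0.3 0.4] open 0.0004 gf 0.0
red [251 298   7  13  62] [[-0.0365, 0.0082], [-0.0334, 0.0082], [-0.0334, 0.001], [-0.0366, 0.001]]
```

play_rows(targets=[-0.2,0,0,0,-0.4,0,0,0,-0.6,0,0,0,-0.8,0,0,0,-0.8,0,0,0])

```text
t: 20.33
tool_pos: [0.4615, 0.0495, -0.0158]
orientation: [2.159, 2.282, -0.0]
force: [0.7, 0.2, -0.7]
opening: 0.0006
gripper_force: 0.0
```

play_rows(targets=[-0.15,0,0,0,-0.3,0,0,0,-0.4,0,0,0,-0.4,0,0,0])

```text
t: 20.67
tool_pos: [0.4617, 0.0457, -0.0158]
orientation: [2.159, 2.282, -0.0]
force: [0.5, 0.4, 0.3]
opening: 0.0006
gripper_force: 0.0
```

play_rows(targets=[-0.1,0,0,0,-0.2,0,0,0,-0.3,0,0,0,-0.3,0,0,0])

```text
t: 21.0
tool_pos: [0.4619, 0.0427, -0.0158]
orientation: [2.159, 2.282, -0.0]
force: [0.2, 0.2, 0.4]
opening: 0.0003
gripper_force: 0.1
```

```bash
 python3 -c "
from h import *
st()"
```

```text
t 21.0 world [ 0.4619  0.0427 -0.0158] tray [-0.0348  0.0153] tipz 0.0232 toolyaw -86.82 F [0.2 0.2 0.4] Ftray [0.2 0.2] open 0.0003 gf 0.1
```

play_rows(targets=[-0.1,0,0,0,-0.2,0,0,0,-0.3,0,0,0,-0.3,0,0,0])

```text
t: 21.33
tool_pos: [0.462, 0.0397, -0.0158]
orientation: [2.159, 2.282, -0.0]
force: [0.3, -0.2, 1.0]
opening: 0.0004
gripper_force: 0.1
```

play_rows(targets=[-0.1,0,0,0,-0.2,0,0,0,-0.2,0,0,0])

```text
t: 21.58
tool_pos: [0.4621, 0.0377, -0.0158]
orientation: [2.159, 2.282, -0.0]
force: [0.5, 0.6, 1.0]
opening: 0.0005
gripper_force: 0.1
```

play_rows(targets=[-0.1,0,0,0,-0.2,0,0,0,-0.2,0,0,0])

```text
t: 21.83
tool_pos: [0.4622, 0.0357, -0.0158]
orientation: [2.159, 2.282, -0.0]
force: [0.1, 0.9, -1.4]
opening: 0.0004
gripper_force: 0.0
```

play_rows(targets=[-0.1,0,0,0,-0.2,0,0,0,-0.2,0,0,0])

```text
t: 22.08
tool_pos: [0.4624, 0.0337, -0.0158]
orientation: [2.159, 2.282, -0.0]
force: [0.3, -0.3, 1.1]
opening: 0.0003
gripper_force: 0.0
```

play_rows(targets=[-0.1,0,0,0,-0.2,0,0,0,-0.2,0,0,0])

```text
t: 22.33
tool_pos: [0.4625, 0.0318, -0.0158]
orientation: [2.159, 2.282, -0.0]
force: [-1.0, 0.7, -0.4]
opening: 0.0005
gripper_force: 0.0
```

```bash
 python3 -c "
from h import *
st()
c=cam('wrist')
im=c['image'];hsv=cv2.cvtColor(im,cv2.COLOR_RGB2HSV)
for nm,m in(('red',((hsv[...,0]<6)|(hsv[...,0]>174))&(hsv[...,1]>180)&(hsv[...,2]>100)),):
  n,l,stt,ce=cv2.connectedComponentsWithStats(m.astype(np.uint8))
  for i in range(1,n):
    if stt[i,4]>40:
      q=cv2.boxPoints(cv2.minAreaRect(np.argwhere(l==i)[:,::-1].astype(np.float32)))
      print(nm,stt[i],((px2w(c,q,.064)[:,:2]-O)@A).round(4).tolist())
"
```

```text
t 22.33 world [ 0.4625  0.0318 -0.0158] tray [-0.0348  0.0043] tipz 0.0232 toolyaw -86.82 F [-1.   0.7 -0.4] Ftray [-1.   0.8] open 0.0005 gf 0.0
red [251 298   7  12  77] [[-0.0365, -0.0175], [-0.0334, -0.0175], [-0.0334, -0.0241], [-0.0365, -0.0241]]
```

play_rows(targets=[-0.1,0,0,0,-0.2,0,0,0,-0.3,0,0,0,-0.3,0,0,0])

```text
t: 22.72
tool_pos: [0.4629, 0.029, -0.0157]
orientation: [2.159, 2.282, 0.001]
force: [0.8, 2.1, -0.5]
opening: 0.0004
gripper_force: 0.9
```

play_rows(targets=[-0.1,0,0,0,-0.2,0,0,0,-0.3,0,0,0,-0.3,0,0,0])

```text
t: 23.05
tool_pos: [0.4631, 0.0275, -0.0155]
orientation: [-2.158, -2.281, -0.004]
force: [2.5, 11.0, 0.3]
opening: 0.0006
gripper_force: 5.3
```

play_rows(targets=[-0.1,0,0,0,-0.2,0,0,0,-0.2,0,0,0])

```text
t: 23.3
tool_pos: [0.4632, 0.0273, -0.0154]
orientation: [-2.157, -2.28, -0.007]
force: [0.6, 20.0, 4.0]
opening: 0.0007
gripper_force: 10.1
```

The pair jams at about 20 N at the expected place. I back off, lift, and check.

play_rows(targets=[0,0,0,0,0.2,0,0,0,0.6,0,0,0,1.2,0,0,0,2,0,0,0,2,0,-3,0,2,0,-6,0,2,0,-8,0])

```text
t: 23.97
tool_pos: [0.4621, 0.0443, 0.0663]
orientation: [2.158, 2.282, 0.0]
force: [1.1, -0.1, 1.5]
opening: 0.0008
gripper_force: 0.0
```

play_rows(targets=[8,0,-8,0,8,0,-8,0,8,0,-8,0,8,0,-8,0])

```text
t: 24.3
tool_pos: [0.46, 0.1277, 0.1498]
orientation: [2.153, 2.282, 0.011]
force: [1.0, -0.1, 0.7]
opening: 0.0005
gripper_force: 0.0
```

```bash
 python3 -c "
from h import *
import pickle
st()
c=cam('wrist');pickle.dump(c,open('w12.pkl','wb'));st()
im=c['image'];hsv=cv2.cvtColor(im,cv2.COLOR_RGB2HSV)
def box(nm,m,z,a=60):
  n,l,stt,ce=cv2.connectedComponentsWithStats(m.astype(np.uint8))
  for i in range(1,n):
    if stt[i,4]>a:
      print(nm,stt[i],((px2w(c,[ce[i]],z)[:,:2]-O)@A).round(4))
      return l==i
H,S,V=hsv[...,0],hsv[...,1],hsv[...,2]
box('red',((H<6)|(H>174))&(S>180)&(V>100),.064)
g=(H>60)&(H<85)&(S>80)&(V>90); g[:, :200]=0
# case side edges per row
for r in range(50,385,30):
  x=np.flatnonzero(g[r,260:360])+260
  if len(x)>20: print(r,((px2w(c,[(x[0],r),(x[-1]+1,r)],.046)[:,:2]-O)@A).round(4).tolist())
"
```

```text
t 24.3 world [0.46   0.1277 0.1498] tray [-0.032   0.1002] tipz 0.1888 toolyaw -86.68 F [ 1.  -0.1  0.7] Ftray [ 1.  -0.2] open 0.0005 gf 0.0
t 24.35 world [0.459  0.1259 0.1471] tray [-0.033   0.0985] tipz 0.1861 toolyaw -86.65 F [ 1.1 -0.1 -1.1] Ftray [ 1.1 -0.2] open 0.0004 gf 0.0
170 [[-0.0122, 0.1133], [0.0264, 0.1133]]
200 [[-0.0116, 0.0779], [0.0269, 0.0779]]
```

play_rows(targets=[22,0,0,0,22,0,0,0,22,0,0,0,22,0,0,0,22,0,0,0,22,0,0,0,22,0,0,0,22,0,0,0])

```text
t: 25.02
tool_pos: [0.4443, 0.3425, 0.1423]
orientation: [2.157, 2.284, -0.005]
force: [-0.1, -0.7, -0.5]
opening: 0.0003
gripper_force: 0.0
```

```bash
 cat > chk.py <<'E'
from h import *
import pickle
def rep(c):
  hsv=cv2.cvtColor(c['image'],cv2.COLOR_RGB2HSV).astype(int);H,S,V=hsv[...,0],hsv[...,1],hsv[...,2]
  T=lambda p,z:((px2w(c,p,z)[:,:2]-O)@A).round(4)
  roi=np.zeros(H.shape,bool);roi[165:250,165:390]=1
  for nm,m in(('red',((H<8)|(H>172))&(S>170)),('blue',(H>100)&(H<130)&(S>120))):
    p=np.argwhere(m&roi)[:,::-1]
    if len(p)>4: print(nm,len(p),T([p.mean(0)],.064),px2w(c,[p.mean(0)],.064)[0].round(4))
  g=(H>60)&(H<85)&(S>70)&roi
  e=[]
  for u in range(278,376,8):
    v=np.flatnonzero(g[:,u])
    if len(v)>8: e.append(np.r_[T([(u,v[0]-.5)],.046)[0],T([(u,v[-1]+.5)],.046)[0]])
  e=np.array(e);print('case far edge fit (slope,x0)',np.polyfit(e[:,1],e[:,0],1).round(4),'near',np.polyfit(e[:,3],e[:,2],1).round(4)); print(e.round(4)[:,[1,0,2]].tolist())
  w=(V>225)&(S<25)&roi
  n,l,s,ce=cv2.connectedComponentsWithStats(w.astype(np.uint8))
  for i in range(1,n):
    if s[i,4]>15: print('foot',s[i],T([ce[i]],.03))
rep(pickle.load(open('top.pkl','rb')));print('--- now');st();c=cam('top');pickle.dump(c,open('t12.pkl','wb'));rep(c)
E
python3 chk.py
```

```text
red 45 [[0.0011 0.3441]] [0.4793 0.373  0.064 ]
blue 30 [[-0.0507 -0.1112]] [ 0.4531 -0.0845  0.064 ]
case far edge fit (slope,x0) [-0.0145  0.0189] near [-0.0135 -0.0179]
[[0.1088, 0.0184, -0.0203], [0.0895, 0.0176, -0.0186], [0.0703, 0.0169, -0.0193], [0.0509, 0.0186, -0.0176], [0.0317, 0.0179, -0.0183], [0.0123, 0.0195, -0.019], [-0.0068, 0.0188, -0.0173], [-0.026, 0.0181, -0.018], [-0.0453, 0.0198, -0.0163], [-0.0644, 0.019, -0.017], [-0.0836, 0.0207, -0.0177], [-0.1027, 0.02, -0.016], [-0.1219, 0.0217, -0.0168]]
foot [367 184   6  11  60] [[ 0.0393 -0.1161]]
foot [272 187  25  12 173] [[0.0385 0.0957]]
foot [348 187  15   7  91] [[ 0.0392 -0.0811]]
--- now
t 25.02 world [0.4443 0.3425 0.1423] tray [-0.0355  0.3156] tipz 0.1813 toolyaw -86.75 F [-0.1 -0.7 -0.5] Ftray [-0.1 -0.7] open 0.0003 gf 0.0
red 45 [[-0.0295 -0.0251]] [0.4695 0.0027 0.064 ]
blue 22 [[-0.0511 -0.117 ]] [ 0.453  -0.0902  0.064 ]
case far edge fit (slope,x0) [0.0002 0.0264] near [-0.005  -0.0109]
[[0.1086, 0.0256, -0.0107], [0.0891, 0.0273, -0.0114], [0.0698, 0.0266, -0.0121], [0.0506, 0.0259, -0.0104], [0.0312, 0.0275, -0.0111], [0.012, 0.0268, -0.0118], [-0.0072, 0.0261, -0.0125], [-0.0264, 0.0253, -0.0108], [-0.0457, 0.027, -0.0091], [-0.0648, 0.0263, -0.0098], [-0.0839, 0.0255, -0.0106], [-0.1032, 0.0272, -0.0089], [-0.1222, 0.0265, -0.012]]
foot [367 182   6  11  59] [[ 0.044  -0.1165]]
foot [273 185  24  10 148] [[0.0443 0.0908]]
foot [348 185  16   7 101] [[ 0.043 -0.082]]
```

```bash
 python3 -c "
from h import *
import pickle
for n in('top.pkl','t12.pkl'):
  c=pickle.load(open(n,'rb'));im=c['image'].astype(int)
  print(n)
  for v in (224,226,228): print(v,[tuple(im[v,u]) for u in range(366,386)])
  print(w2px(c,[np.r_[O+A@[-.05,y],z] for y,z in((-.131,.064),(-.12,.064),(-.131,.036),(-.141,.036))]).round(2).tolist())
" | sed 's/np.int64(\([0-9]*\))/\1/g'
```

```text
top.pkl
224 [(192, 128, 79), (193, 128, 78), (191, 127, 77), (189, 127, 79), (173, 124, 102), (130, 116, 150), (77, 113, 184), (57, 110, 190), (56, 110, 188), (80, 111, 183), (139, 117, 150), (180, 123, 96), (190, 128, 77), (207, 155, 102), (232, 196, 134), (243, 213, 146), (216, 177, 122), (113, 94, 65), (37, 34, 30), (30, 29, 30)]
226 [(183, 122, 74), (183, 122, 74), (183, 121, 73), (183, 121, 73), (172, 118, 91), (135, 113, 142), (81, 111, 182), (56, 110, 188), (55, 109, 187), (74, 111, 183), (124, 113, 153), (165, 118, 100), (182, 123, 76), (202, 152, 99), (231, 192, 132), (242, 210, 145), (218, 178, 123), (124, 102, 72), (46, 42, 36), (30, 30, 31)]
228 [(179, 120, 73), (180, 121, 74), (179, 120, 73), (180, 120, 72), (176, 120, 90), (143, 115, 142), (83, 110, 181), (56, 110, 190), (56, 109, 189), (69, 109, 183), (114, 112, 155), (157, 115, 103), (175, 118, 75), (185, 136, 88), (223, 180, 123), (241, 209, 144), (224, 182, 126), (138, 113, 80), (56, 48, 39), (29, 26, 29)]
[[382.02, 225.12], [377.28, 225.29], [378.51, 225.31], [382.69, 225.16]]
t12.pkl
224 [(193, 128, 78), (193, 128
[... 309 characters left out ...]
5), (184, 122, 75), (184, 122, 74), (184, 122, 75), (184, 121, 74), (184, 121, 73), (179, 121, 82), (150, 116, 121), (95, 109, 163), (61, 110, 184), (55, 109, 187), (63, 109, 184), (101, 113, 163), (150, 117, 117), (176, 120, 80), (172, 119, 75), (142, 106, 71), (94, 76, 55), (47, 43, 37), (29, 27, 29)]
228 [(181, 121, 73), (180, 120, 73), (181, 120, 73), (180, 120, 73), (180, 121, 73), (180, 120, 72), (177, 120, 79), (155, 118, 114), (105, 111, 156), (66, 110, 184), (56, 110, 188), (60, 110, 187), (92, 112, 169), (142, 115, 128), (171, 117, 84), (162, 111, 68), (137, 103, 70), (108, 88, 64), (56, 48, 40), (30, 29, 30)]
[[382.02, 225.12], [377.28, 225.29], [378.51, 225.31], [382.69, 225.16]]
```

The numbers all agree. The laid wedge's butt is about 1.4 mm or less from the end, where it hit a hard stop. The case and tube are spaced correctly and square, and the pair is jammed and released. I'm handing it in.

```bash
 python3 -c "
from h import *
print(workorder.close_job())"
```

```text
the job is handed in; nothing more can be done
None
```

I handed the job in at about 25 s of the 66 s allowed; the close call gave no verdict, so I can't say whether it passed. By my camera measurements the case and tube lie square against the padding, the blue wedge is at the right end to within about 1.5 mm, and the red wedge was driven to about 20 N (above the 10–16 N you called firm, under the 25 N limit) and released. I couldn't measure the contact forces it holds after release.

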